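Lay an instrument case down over a stop board without letting it drop

TASK

The grey-green instrument case stands on its long edge next to the wooden board. Without picking it up, slide it upright along the bench until its foot is square against the side of the board, then tip it over the board's edge (a push high on the lid side does it) and lower it gently by hand, so that it ends lying flat on the board, lid up and lengthwise along it. It holds delicate gauges: it must not fall or slam down at any time. Leave the other things on the bench where they are.

Things in the scene. Friction and masses are not known exactly. Their poses are not given: they have to be found in the camera images.
- board: pale wooden board screwed to the bench (does not move), 70 mm along its x, 260 mm along its y, 30 mm thick; origin in the middle of its underside, z up. Its long +x side, faced with a flush 12 mm black rubber strip, is the stop: the case stands on that side and is to be tipped over that side's upper edge, towards the board's -x, onto the board, beyond which it will overhang
- stop_edge (a point): middle of the board's upper long edge on the case's side, 35 mm along the board's +x from its origin, 30 mm above the bench; axes as the board's
- case: closed flat grey-green case, 156 x 216 x 44 mm. Origin in the plane of its underside, 80 mm from the edge it stands on. x lies in the underside, pointing DOWN at the start (standing edge x = +80 mm, top edge with clasps x = -76 mm); y along its 216 mm length; z from underside (0) to lid (44 mm), level and pointing away from the board at the start, up when it lies as wanted
- case_centre (a point): centre of the case, 22 mm from underside and lid, 78 mm from the standing and the top edge; axes as the case's. One rigid piece of 0.4 to 0.75 kg, plastic friction; starts upright on its long edge, 156 mm tall, underside 30 to 70 mm from the board, within 9 degrees of parallel with it
- case_foot (a point): middle of the lower edge of the case's underside, the edge that is to meet the stop; axes as the case's. The case balances at about 16 degrees from upright and beyond that falls unless held on the board's side; while it tips over the board's edge its foot may slip up to about 40 mm away from the board
- spray_can: spray can standing upright, 66 mm across, 202 mm tall; bystander, origin under its centre
- tape_roll: black roll of insulating tape lying flat, 67 mm across, 19 mm high; bystander, origin under its centre
- tin: small round tin with a lid, 64 mm across, 34 mm high; bystander, origin under its centre
- pliers: long-nose pliers with black grips, 152 mm long, 13 mm high; bystander, origin under the middle
- measure: pocket tape measure standing on edge, 31 x 70 x 62 mm high; bystander, origin under its centre
- meter: pocket multimeter lying on its back, 131 x 70 x 38 mm high; bystander, origin under its centre

How it is judged (in metres and radians):
On the way, in this order (a step that is already met when the one before it is completed fails the run):
1. the case, still upright and on the bench, has its foot square against the stop (middle of the edge within 6 mm of the board's side) (x of case_foot in the frame of board below 0.041 m and height (world z) of case_foot below 0.012 m and angle between case's own z axis and vertical between 1.4 and 1.75 rad), for 0.2 s.
2. the case is tipped 33 to 60 degrees from upright towards the board, its foot still low and beside the stop (less than 30 mm above the bench, less than 60 mm from the board's side) (angle between case's own z axis and vertical between 0.52 and 1 rad and height (world z) of case_foot below 0.03 m and x of case_foot in the frame of board between 0.02 and 0.095 m), for 0.05 s.
At the end, for the whole second after the job is handed in: the case lies at rest flat on the board (within 4.5 degrees of level, centre 46 to 58 mm above the bench), lid up, along the board within 11 degrees; its centre at most 40 mm beyond or 30 mm short of the board's middle line and within 80 mm of the board's middle lengthwise (angle between case's own z axis and vertical below 0.08 rad and x of case_centre in the frame of board between -0.04 and 0.03 m and y of case_centre in the frame of board between -0.08 and 0.08 m and height (world z) of case_centre between 0.046 and 0.058 m and angle between the y axis of case and the y axis of board, either way round below 0.2 rad and linear speed of case below 0.02 m/s and angular speed of case below 0.1 rad/s); the robot touches nothing.
It fails at once if the case fell or slammed (it turned faster than 6 rad/s) (angular speed of case above 6 rad/s).
It fails at once if the case was picked up (its centre rose more than 45 mm above where it was when standing) (height (world z) of case_centre above 0.123 m).
It fails at once if another thing on the bench was moved by more than 30 mm (distance of any of spray_can, tape_roll, tin, pliers, measure, meter from where it was at the start of the episode above 0.03 m).
It also fails if it takes over 54 s, if anything falls off the work surface, if the arm or the gripper's body presses on something with over 40 N, if the wrist force passes 120 N, or if a joint passes its speed limit or range.

ROBOT

A 7-joint arm with a two-finger parallel gripper is mounted at the origin on a cart in front of the work surface, level with it; the furniture and walls round the work are solid. World frame = base frame: x ahead of the robot, y to its left, z up, the work surface at z = 0. Lengths are in mm, angles in rad, forces in N, time in s.
With the tool pointing down it reaches from about 425 to 875 mm from the base axis. Payload 4.7 kg.
Tool frame: the origin (TCP) lies midway between the tips of the shut fingers; the grasp point (between the pads) lies 19 mm behind it (r.pinch_z is the distance from the TCP to the grasp point, in mm); z points along the fingers, y is the line along which they close (so a half turn about z gives the same grasp; the last joint's range is limited). The gripper opens to 85 mm and grips with 20 to 120 N. Pads are 22 mm wide; open, the fingers measure 114 mm over their backs; the gripper's body (76 mm by 85 mm) begins 54 mm behind the grasp point. The pads swing forward as they close: fully open they stand 13 mm farther back than shut.
Start: joints at [1.33, 0.321, -0.07, 1.45, 0.023, 1.371, -0.057], TCP at [163.812, -629.039, 231.349] pointing down, gripper open.
Joint ranges: [-2.86, 2.86], [-0.3, 2.09], [-1.38, 1.24], [0.06, 2.45], [-1.56, 4.7], [0.09, 2.05], [-2.69, 2.69]. Speed limits (rad/s): [2.57, 2.57, 3.14, 3.14, 3.14, 3.14, 3.14].

INTERFACE

Orientations are given as a unit quaternion [x, y, z, w].
In Python, from station import r, vision, workorder gives the robot as it stands. The module is installed in compiled form; this text tells all that it offers.
- The arm moves only by the shell command python3 -m handwheel 'ROWS' [FORCE]. ROWS is JSON, a list of rows, each an object with "fingers": the gripper command: -1 is shut, 1 is fully open, values between are in proportion; "slide": the shift along the tool's x, y, z as a fraction of full scale, a list of three; "yaw": the turn about the tool's z as a fraction of full scale. A call has 1 to 20 rows; each row shifts and turns the commanded pose from where the row before left it, along the tool's axes as they then stand; what a row does not reach is not made up. Full scale, the value 1, is 0.25 m for a shift and 60 degrees for a turn. A row lasts 1/8 s, in which the tool goes at most 62.5 mm and 10.7 degrees, less where a joint would pass 70% of its speed; a pose out of reach is approached as far as the arm can. A call with a number of a shift or a turn outside -1 to 1 is refused whole. A call with a gripper value outside its range is refused whole. The fingers move at their own pace and stop on an object; FORCE is the grip in N (left out, the last holds). Time passes only in rows, so rows that do not move let the fingers close. It gives the time, the measured TCP pose, the force, the opening and the grip force at its end, in the units of the state.
- r.observe(): the state, without advancing time (a new reading comes with each control period).
- vision.capture(name): name is "scene" or "top"; returns the picture (480x640x3 uint8, red, green, blue); there is no depth.
- vision.calibration(name): a dict with "K" (3x3 intrinsics, pixels), "world_to_cam" (4x4, takes a point from world to camera coordinates). Camera axes: x right, y down, z forward; pixel columns grow to the right and rows downward; lengths in mm; the calibration is good to about 2 mm. A picture is of the moment at which its call begins. calibration takes no time and is no camera call.
- workorder.job_done(): hands the job in; it is judged then, once.
The state is a dict: "time": time; "q": joint angles; "joint_vel": joint speeds; "effort": joint torques, N m; "tcp_pos": TCP position; "orientation": TCP orientation; "force": force on the tool from outside, world axes, zero at the start; "moment": the same for the moment, N m; "width": finger opening in mm; "finger_force": force on a finger pad.
Only numpy, scipy, OpenCV 4.12 (cv2) and the standard library are available. Lean on these libraries where they do the work, as an engineer would, in place of code of your own. Each camera call takes 0.05 s, during which the arm holds its last target. There are 200 camera calls.

## Working session

There is one attempt and no reset: what is moved stays moved. The work goes in short steps, Python scripts to look and compute and a shell command to move; the robot and the scene stay as the last step left them, time stands still between calls to the robot, and variables do not carry over. Pictures are saved under pics/ and viewed, at most 10 in all, crops included, and the job is handed in when it is done.

```bash
mkdir -p pics; python3 - <<'E'
from station import r,vision
import cv2,numpy as np
for n in("scene","top"):
    im=vision.capture(n);cv2.imwrite(f"pics/{n}0.png",im[:,:,::-1]);c=vision.calibration(n)
    print(n,np.round(c["K"],1).tolist(),np.round(c["world_to_cam"],4).tolist())
o=r.observe();print({k:np.round(v,3).tolist() for k,v in o.items()})
E
```

```text
scene [[514.9, 0.0, 313.3], [0.0, 514.9, 235.6], [0.0, 0.0, 1.0]] [[-0.7797, 0.626, -0.0151, 476.8571], [0.4677, 0.5662, -0.6787, -125.9894], [-0.4163, -0.5362, -0.7343, 1512.1581], [0.0, 0.0, 0.0, 1.0]]
top [[553.7, 0.0, 321.7], [0.0, 553.7, 242.0], [0.0, 0.0, 1.0]] [[-0.1186, -0.9929, -0.0056, -78.5972], [-0.9673, 0.1168, -0.2252, 561.9486], [0.2243, -0.0212, -0.9743, 1564.1241], [0.0, 0.0, 0.0, 1.0]]
{'time': 0.1, 'q': [1.33, 0.322, -0.07, 1.452, 0.023, 1.371, -0.057], 'joint_vel': [-0.001, -0.001, -0.0, -0.003, -0.001, 0.001, 0.002], 'effort': [0.001, -49.488, -0.384, -31.521, 0.013, 0.007, 0.0], 'tcp_pos': [163.672, -628.564, 230.356], 'orientation': [0.992, 0.127, -0.0, -0.001], 'force': [0.496, -0.17, -0.131], 'moment': [0.006, 0.036, 0.025], 'finger_force': 0.0, 'width': 85.354}
```

View pics/scene0.png

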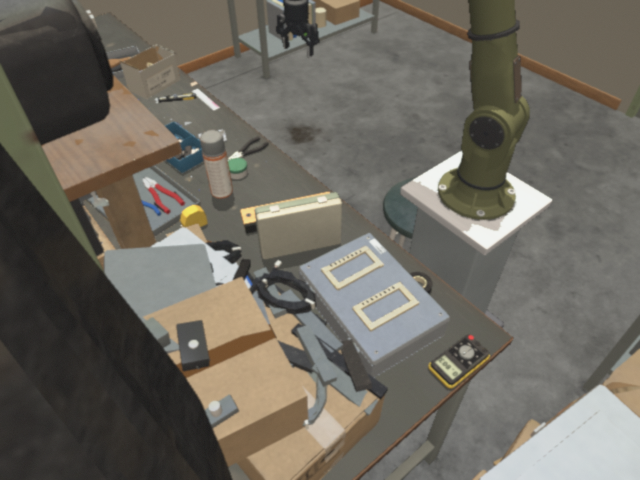

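View pics/top0.png

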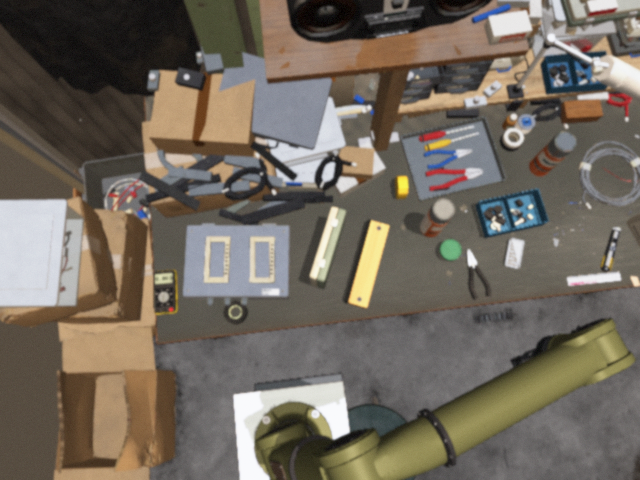

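The top view shows the case standing at about (327,245), with the yellow board to its right at about (369,263). The can (437,218) and tin (450,250) are further right, and the blue-grey box is to the left, ending at x≈290. Next I zoom in on both views to find corners.

```bash
python3 - <<'E'
import cv2,numpy as np
a=cv2.imread("pics/top0.png")[195:315,290:400];b=cv2.imread("pics/scene0.png")[185:275,235:350]
a=cv2.resize(a,None,fx=4,fy=4,interpolation=cv2.INTER_CUBIC)[:,:395];b=cv2.resize(b,None,fx=3.4,fy=3.4,interpolation=cv2.INTER_CUBIC)
o=np.zeros((480,790,3),np.uint8);o[:a.shape[0],:a.shape[1]]=a;o[:b.shape[0],398:398+b.shape[1]]=b
cv2.imwrite("pics/crop0.png",o)
h=cv2.cvtColor(cv2.imread("pics/top0.png"),cv2.COLOR_BGR2HSV)
for p in[(369,263),(334,220),(318,270),(326,245),(333,245),(321,245)]:print(p,h[p[1],p[0]])
E
```

```text
(369, 263) [ 25 101 249]
(334, 220) [ 23  13 248]
(318, 270) [ 27  34 232]
(326, 245) [ 25  45 228]
(333, 245) [ 34  40 205]
(321, 245) [ 23  36 244]
```

View pics/crop0.png

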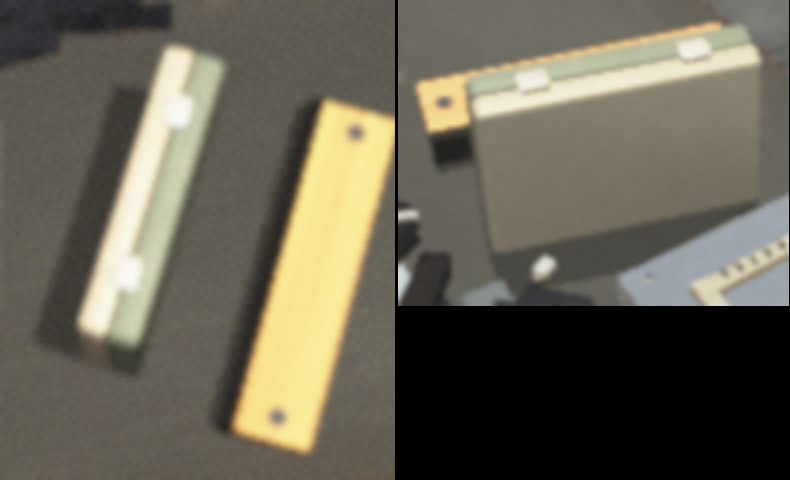

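The crop shows all four case top corners and the board's far-end corners in both views. I triangulate those next.

```bash
cat > h.py <<'E'
import cv2,numpy as np
from station import r,vision
C={n:vision.calibration(n) for n in("scene","top")}
P={n:np.array(c["K"])@np.array(c["world_to_cam"])[:3] for n,c in C.items()}
def tri(t,s):
    X=cv2.triangulatePoints(P["top"],P["scene"],np.float64(t).reshape(2,1),np.float64(s).reshape(2,1));return (X[:3]/X[3]).ravel()
def ray(n,p,z):
    M=P[n];H=np.c_[M[:,0],M[:,1],M[:,2]*z+M[:,3]];v=np.linalg.solve(H,[*p,1.]);return v[:2]/v[2]
E
python3 - <<'E'
from h import *
np.set_printoptions(precision=1,suppress=True)
T=lambda x,y:(290+(x+.5)/4-.5,195+(y+.5)/4-.5); S=lambda x,y:(235+(x-397.5)/3.4-.5,185+(y+.5)/3.4-.5)
for n,t,s in[("lidfar",(166,46),(473,112)),("undfar",(224,62),(468,84)),("lidnear",(80,332),(760,60)),("undnear",(136,347),(748,28)),("brd far stop",(325,99),(431,131)),("brd far -x",(396,119),(417,84))]:
    print(n,tri(T(*t),S(*s)),ray("top",T(*t),30 if n[0]=="b" else 156))
h=cv2.cvtColor(cv2.imread("pics/top0.png"),cv2.COLOR_BGR2HSV)
m=cv2.inRange(h,(15,75,150),(32,255,255));m[:,:340]=0;m[:,400:]=0;m[:210]=0;m[315:]=0
c=max(cv2.findContours(m,0,1)[0],key=cv2.contourArea)[:,0]
w=np.array([ray("top",p,30) for p in c],np.float32);print("board",cv2.minAreaRect(w),cv2.boxPoints(cv2.minAreaRect(w)))
for n,p,z in[("can top",(442,208),202),("tin",(450,249),34),("measure",(402,186),62),("boxcorner",(290,226),40),("boxcorner0",(290,296),40)]:print(n,ray("top",p,z))
E
```

```text
lidfar [ 629.4 -184.   157. ] [ 626.9 -181.6]
undfar [ 613.3 -221.6  147.2] [ 610.4 -220.5]
lidnear [ 435.1 -100.6  150.8] [432.1 -98.5]
undnear [ 419.2 -136.   148.6] [ 417.3 -135.2]
brd far stop [ 608.2 -302.1   31.2] [ 608.3 -302. ]
brd far -x [ 586.8 -353.6   31.2] [ 586.3 -353.1]
board ((476.0103759765625, -277.8317565917969), (61.77805709838867, 264.567626953125), 67.06549835205078) [[ 342.1 -254.7]
 [ 585.8 -357.8]
 [ 609.9 -300.9]
 [ 366.2 -197.8]]
can top [ 571.7 -478.1]
tin [ 488.2 -523.1]
measure [ 691.8 -405.7]
boxcorner [614.4 -56.8]
boxcorner0 [404.4 -34.5]
```

```bash
python3 -m handwheel '[{"fingers":1,"slide":[0.155,-0.121,0],"yaw":0},{"fingers":1,"slide":[0.155,-0.121,0],"yaw":0},{"fingers":1,"slide":[0.155,-0.121,0],"yaw":0},{"fingers":1,"slide":[0.155,-0.121,0],"yaw":0},{"fingers":1,"slide":[0.155,-0.121,0],"yaw":0},{"fingers":1,"slide":[0.155,-0.121,0],"yaw":0},{"fingers":1,"slide":[0.155,-0.121,0],"yaw":0},{"fingers":1,"slide":[0.155,-0.121,0],"yaw":0},{"fingers":1,"slide":[0.155,-0.121,0],"yaw":0},{"fingers":1,"slide":[0.155,-0.121,0],"yaw":0},{"fingers":1,"slide":[0.155,-0.121,0],"yaw":0},{"fingers":1,"slide":[0.155,-0.121,0],"yaw":0},{"fingers":1,"slide":[0,0,0],"yaw":0.158},{"fingers":1,"slide":[0,0,0],"yaw":0.158},{"fingers":1,"slide":[0,0,0],"yaw":0.158},{"fingers":1,"slide":[0,0,0],"yaw":0.158},{"fingers":1,"slide":[0,0,0],"yaw":0},{"fingers":1,"slide":[0,0,0],"yaw":0}]' 30
cat >> h.py <<'E'
np.set_printoptions(precision=1,suppress=True)
bo=np.array([478.3,-272.3]);xb=np.array([.389,.921]);yb=np.array([-.921,.389])
def B(p): d=np.array(p[:2])-bo; return np.array([d@xb,d@yb])
def st():
    o=r.observe();q=o["orientation"];yaw=np.degrees(2*np.arctan2(q[1],q[0]))
    print("t",round(o["time"],2),"tcp",np.round(o["tcp_pos"],1),"xdir",round(yaw,1),"B",B(o["tcp_pos"]),"F",np.round(o["force"],1),"w",round(o["width"],1),"q",np.round(o["q"],2))
E
python3 -c "from h import *;st()"
```

```text
time: 2.35
tcp_pos: [522.2, -160.5, 231.1]
orientation: [0.98, -0.201, -0.0, 0.0]
force: [0.1, -0.6, -0.3]
width: 85.6
finger_force: 0.0
t 2.35 tcp [ 522.2 -160.5  231.1] xdir -23.2 B [120.    3.1] F [ 0.1 -0.6 -0.3] w 85.6 q [ 0.7  0.1 -0.5  1.7  0.1  1.3 -1.8]
```

```bash
python3 -m handwheel '[{"fingers":1,"slide":[0,0,0],"yaw":-0.167},{"fingers":1,"slide":[0,0,0],"yaw":-0.167},{"fingers":1,"slide":[0,0,0],"yaw":-0.167},{"fingers":1,"slide":[0,0,0],"yaw":-0.167},{"fingers":1,"slide":[0,0,0],"yaw":-0.167},{"fingers":1,"slide":[0,0,0],"yaw":-0.167},{"fingers":1,"slide":[0,0,0],"yaw":-0.167},{"fingers":1,"slide":[0,0,0],"yaw":-0.167},{"fingers":1,"slide":[0,0,0],"yaw":-0.167},{"fingers":1,"slide":[0,0,0],"yaw":-0.167},{"fingers":1,"slide":[0,0,0],"yaw":-0.167},{"fingers":1,"slide":[0,0,0],"yaw":-0.167},{"fingers":1,"slide":[0,0,0],"yaw":-0.167},{"fingers":1,"slide":[0,0,0],"yaw":-0.167},{"fingers":1,"slide":[0,0,0],"yaw":-0.167},{"fingers":1,"slide":[0,0,0],"yaw":-0.167},{"fingers":1,"slide":[0,0,0],"yaw":-0.167},{"fingers":1,"slide":[0,0,0],"yaw":-0.167},{"fingers":1,"slide":[0,0,0],"yaw":0}]'
python3 -c "from h import *;st()"
```

```text
time: 4.72
tcp_pos: [522.2, -160.6, 231.2]
orientation: [0.199, 0.98, 0.0, -0.0]
force: [-0.7, -0.1, -0.6]
width: 85.2
finger_force: 0.0
t 4.72 tcp [ 522.2 -160.6  231.2] xdir 157.0 B [119.9   3. ] F [-0.7 -0.1 -0.6] w 85.2 q [ 0.9  0.1 -0.7  1.7  0.1  1.3  1.3]
```

```bash
python3 -m handwheel '[{"fingers":1,"slide":[0,0,0.1],"yaw":0},{"fingers":1,"slide":[0,0,0.1],"yaw":0},{"fingers":1,"slide":[0,0,0.1],"yaw":0},{"fingers":1,"slide":[0,0,0.1],"yaw":0},{"fingers":1,"slide":[0,0,0.05],"yaw":0},{"fingers":0.3,"slide":[0,0,0],"yaw":0},{"fingers":0.2,"slide":[0,0,0],"yaw":0},{"fingers":-0.2,"slide":[0,0,0],"yaw":0},{"fingers":-0.3,"slide":[0,0,0],"yaw":0},{"fingers":-0.3,"slide":[0,0,0],"yaw":0}]' 30
python3 -c "
from h import *;st()
cv2.imwrite('pics/a.png',np.hstack([cv2.resize(vision.capture(n)[y:y+150,x:x+150,::-1],(400,400)) for n,x,y in(('top',260,170),('scene',220,140))]))"
```

```text
time: 5.98
tcp_pos: [523.3, -160.5, 120.1]
orientation: [0.199, 0.98, -0.0, 0.001]
force: [-0.6, 2.0, 6.0]
width: 43.1
finger_force: 32.9
t 5.97 tcp [ 523.3 -160.5  120.1] xdir 157.0 B [120.4   2. ] F [-0.6  2.   6. ] w 43.1 q [ 0.9  0.2 -0.7  1.8  0.2  1.1  1.3]
```

View pics/a.png

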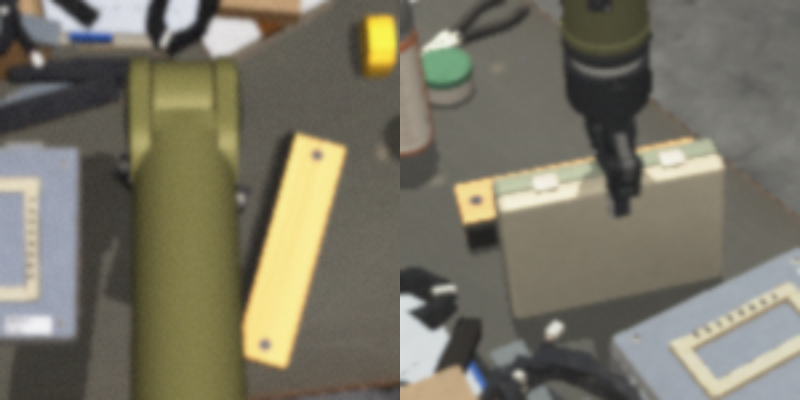

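```bash
python3 -m handwheel '[{"fingers":-0.3,"slide":[0,-0.016,0],"yaw":0},{"fingers":-0.3,"slide":[0,-0.024,0],"yaw":0},{"fingers":-0.3,"slide":[0,-0.024,0],"yaw":0},{"fingers":-0.3,"slide":[0,-0.024,0],"yaw":0},{"fingers":-0.3,"slide":[0,-0.024,0],"yaw":0},{"fingers":-0.3,"slide":[0,-0.024,0],"yaw":0},{"fingers":-0.3,"slide":[0,-0.024,0],"yaw":0},{"fingers":-0.3,"slide":[0,-0.024,0],"yaw":0},{"fingers":-0.3,"slide":[0,-0.024,0],"yaw":0},{"fingers":-0.3,"slide":[0,-0.024,0],"yaw":0},{"fingers":-0.3,"slide":[0,0,0],"yaw":0},{"fingers":-0.3,"slide":[0,0,0],"yaw":0}]'
python3 -c "from h import *;st()"
python3 -m handwheel '[{"fingers":-0.3,"slide":[0,-0.006,0],"yaw":0},{"fingers":-0.3,"slide":[0,-0.006,0],"yaw":0},{"fingers":-0.3,"slide":[0,-0.006,0],"yaw":0},{"fingers":-0.3,"slide":[0,0,0],"yaw":0}]'
python3 -c "from h import *;st()"
```

```text
time: 7.58
tcp_pos: [501.2, -213.5, 120.1]
orientation: [0.199, 0.98, 0.0, 0.001]
force: [2.0, 2.9, 7.0]
width: 43.0
finger_force: 33.8
t 7.58 tcp [ 501.2 -213.5  120.1] xdir 157.0 B [63.   1.8] F [2.  2.9 7. ] w 43.0 q [ 0.9  0.2 -0.7  1.8  0.2  1.1  1.4]
time: 8.07
tcp_pos: [500.7, -214.5, 120.3]
orientation: [0.199, 0.98, 0.003, 0.002]
force: [3.5, 7.2, 7.4]
width: 43.2
finger_force: 35.4
t 8.07 tcp [ 500.7 -214.5  120.3] xdir 157.1 B [62.   1.8] F [3.5 7.2 7.4] w 43.2 q [ 1.   0.2 -0.7  1.8  0.2  1.1  1.4]
```

```bash
python3 -m handwheel '[{"fingers":-0.3,"slide":[0,-0.008,0],"yaw":0},{"fingers":-0.3,"slide":[0,-0.008,0],"yaw":0},{"fingers":-0.3,"slide":[0,-0.008,0],"yaw":0},{"fingers":-0.3,"slide":[0,0,0],"yaw":0}]'
python3 -c "
from h import *;st();print(r.observe()['moment'])
cv2.imwrite('pics/b.png',cv2.resize(vision.capture('scene')[170:290,230:370,::-1],(700,600),interpolation=2));cv2.imwrite('pics/bt.png',vision.capture('top')[:,:,::-1])"
```

```text
time: 8.57
tcp_pos: [498.1, -220.1, 120.3]
orientation: [0.198, 0.98, 0.002, 0.002]
force: [3.5, 7.9, 7.3]
width: 43.0
finger_force: 33.7
t 8.57 tcp [ 498.1 -220.1  120.3] xdir 157.2 B [55.8  2. ] F [3.5 7.9 7.3] w 43.0 q [ 1.   0.2 -0.7  1.8  0.2  1.1  1.4]
[ 2.4 -0.8  0.1]
```

View pics/b.png

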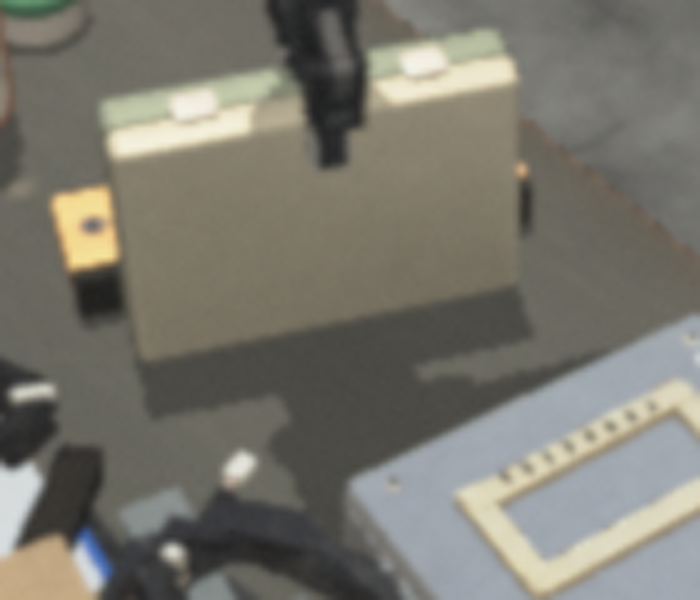

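```bash
python3 -m handwheel '[{"fingers":-0.3,"slide":[0,-0.006,0],"yaw":0},{"fingers":-0.3,"slide":[0,-0.006,0],"yaw":0},{"fingers":-0.3,"slide":[0,-0.006,0],"yaw":0},{"fingers":-0.3,"slide":[0,0,0],"yaw":0}]'
python3 -c "from h import *;st();print(r.observe()['moment'])"
python3 -m handwheel '[{"fingers":-0.3,"slide":[0,-0.006,0],"yaw":0},{"fingers":-0.3,"slide":[0,-0.006,0],"yaw":0},{"fingers":-0.3,"slide":[0,-0.006,0],"yaw":0},{"fingers":-0.3,"slide":[0,0,0],"yaw":0}]'
python3 -c "from h import *;st();print(r.observe()['moment'])"
```

```text
time: 9.18
tcp_pos: [497.3, -221.4, 120.4]
orientation: [0.197, 0.98, 0.004, 0.002]
force: [3.5, 12.6, 9.4]
width: 43.1
finger_force: 33.2
t 9.18 tcp [ 497.3 -221.4  120.4] xdir 157.3 B [54.2  2.3] F [ 3.5 12.6  9.4] w 43.1 q [ 1.   0.2 -0.7  1.8  0.1  1.1  1.4]
[ 3.8 -0.9  0.3]
time: 9.68
tcp_pos: [496.7, -222.4, 120.6]
orientation: [0.196, 0.981, 0.006, 0.002]
force: [4.8, 17.3, 12.2]
width: 43.2
finger_force: 34.7
t 9.68 tcp [ 496.7 -222.4  120.6] xdir 157.4 B [53.1  2.5] F [ 4.8 17.3 12.2] w 43.2 q [ 1.   0.2 -0.7  1.8  0.1  1.1  1.4]
[ 5.1 -1.4  0.2]
```

```bash
python3 -m handwheel '[{"fingers":-0.3,"slide":[0,0.012,0],"yaw":0},{"fingers":-0.3,"slide":[0,0.012,0],"yaw":0},{"fingers":-0.3,"slide":[0,0,0],"yaw":0}]'
python3 -c "from h import *;st();print(r.observe()['moment'])"
python3 -m handwheel '[{"fingers":0.2,"slide":[0,0,0],"yaw":0},{"fingers":0.5,"slide":[0,0,0],"yaw":0},{"fingers":1,"slide":[0,0,0],"yaw":0},{"fingers":1,"slide":[0,0,0],"yaw":0},{"fingers":1,"slide":[0,0,0],"yaw":0}]'
python3 -c "
from h import *;st();print(r.observe()['moment'])
cv2.imwrite('pics/c.png',cv2.resize(vision.capture('scene')[170:290,230:370,::-1],(700,600),interpolation=2))"
```

```text
time: 10.05
tcp_pos: [497.2, -221.4, 120.4]
orientation: [0.197, 0.98, 0.003, 0.001]
force: [1.5, 10.8, 9.5]
width: 42.8
finger_force: 32.2
t 10.05 tcp [ 497.2 -221.4  120.4] xdir 157.3 B [54.2  2.4] F [ 1.5 10.8  9.5] w 42.8 q [ 1.   0.2 -0.7  1.8  0.2  1.1  1.4]
[ 3.  -0.7  0.4]
time: 10.68
tcp_pos: [494.2, -226.8, 118.7]
orientation: [0.199, 0.98, -0.0, -0.0]
force: [-0.2, -0.5, -0.1]
width: 85.5
finger_force: 0.0
t 10.68 tcp [ 494.2 -226.8  118.7] xdir 157.0 B [48.1  3.1] F [-0.2 -0.5 -0.1] w 85.5 q [ 1.   0.2 -0.7  1.8  0.2  1.1  1.4]
[-0. -0.  0.]
```

View pics/c.png

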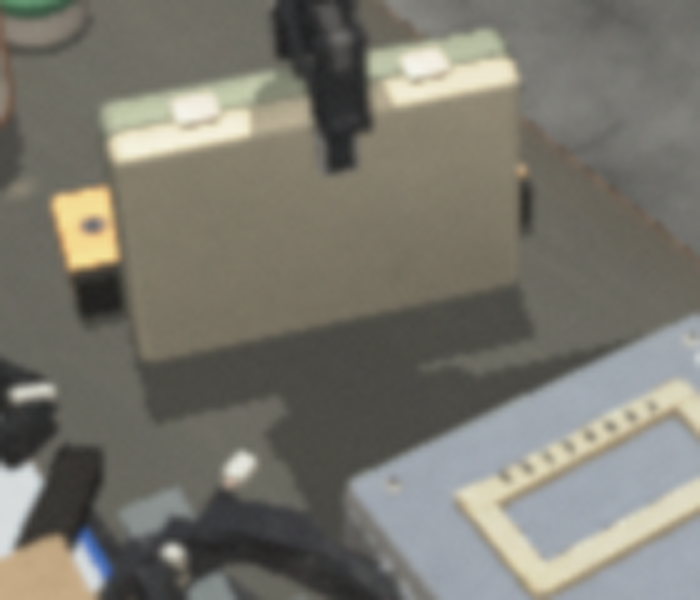

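```bash
python3 - <<'E'
from h import *
f=lambda x,y:(230+(x+.5)/5-.5,170+(y+.5)/5-.5)
for n,p,z in[("lid bot far",(143,362),0),("lid bot near",(518,288),0),("lid top far",(110,163),156),("lid top near",(518,82),156),("brd yellow far in",(70,269),30),("brd far out",(52,190),30),("strip bot far",(80,315),0)]:
    w=ray("scene",f(*p),z);print(n,w,B(w))
E
```

```text
lid bot far [ 604.7 -246.5] [  72.9 -106.4]
lid bot near [ 412.7 -159.6] [ 78.3 104.2]
lid top far [ 610.7 -240.8] [  80.5 -109.7]
lid top near [ 417.1 -157.7] [ 81.7 101. ]
brd yellow far in [ 609.9 -303.9] [  22.  -133.5]
brd far out [ 583.5 -362. ] [ -41.7 -131.7]
strip bot far [ 611.7 -297.4] [  28.7 -132.6]
```

```bash
python3 -m handwheel '[{"fingers":1,"slide":[0,0.016,0],"yaw":0},{"fingers":1,"slide":[0,0.016,0],"yaw":0},{"fingers":1,"slide":[-0.073,0,0.01],"yaw":0},{"fingers":1,"slide":[-0.073,0,0.01],"yaw":0},{"fingers":1,"slide":[-0.073,0,0.01],"yaw":0},{"fingers":1,"slide":[-0.073,0,0.01],"yaw":0},{"fingers":0.55,"slide":[0,0,0],"yaw":0},{"fingers":0.55,"slide":[0,0,0],"yaw":0},{"fingers":0.55,"slide":[0,-0.016,0],"yaw":0},{"fingers":0.55,"slide":[0,-0.016,0],"yaw":0},{"fingers":0.55,"slide":[0,-0.016,0],"yaw":0},{"fingers":0.55,"slide":[0,-0.016,0],"yaw":0},{"fingers":0.55,"slide":[0,0,0],"yaw":0}]'
python3 -c "from h import *;st()"
```

```text
time: 12.35
tcp_pos: [558.9, -261.9, 109.2]
orientation: [0.199, 0.98, 0.0, 0.0]
force: [0.4, 1.3, 1.3]
width: 66.1
finger_force: 0.8
t 12.35 tcp [ 558.9 -261.9  109.2] xdir 157.0 B [ 40.9 -70.2] F [0.4 1.3 1.3] w 66.1 q [ 0.9  0.4 -0.6  1.7  0.3  1.1  1.4]
```

```bash
python3 -m handwheel '[{"fingers":0.55,"slide":[0,-0.016,0],"yaw":0},{"fingers":0.55,"slide":[0,-0.016,0],"yaw":0},{"fingers":0.55,"slide":[0,-0.016,0],"yaw":0},{"fingers":0.55,"slide":[0,-0.016,0],"yaw":0},{"fingers":0.55,"slide":[0,-0.016,0],"yaw":0}]'
python3 -c "from h import *;st()"
python3 -m handwheel '[{"fingers":0.55,"slide":[0,-0.012,0],"yaw":0},{"fingers":0.55,"slide":[0,-0.012,0],"yaw":0},{"fingers":0.55,"slide":[0,-0.012,0],"yaw":0},{"fingers":0.55,"slide":[0,0,0],"yaw":0}]'
python3 -c "
from h import *;st()
cv2.imwrite('pics/d.png',np.hstack([cv2.resize(vision.capture(n)[y:y+140,x:x+140,::-1],(400,400),interpolation=2) for n,x,y in(('top',280,180),('scene',220,150))]))"
```

```text
time: 12.98
tcp_pos: [550.2, -281.4, 108.6]
orientation: [0.199, 0.98, -0.0, -0.0]
force: [0.0, 0.7, 1.9]
width: 66.1
finger_force: 0.7
t 12.97 tcp [ 550.2 -281.4  108.6] xdir 157.0 B [ 19.6 -69.8] F [0.  0.7 1.9] w 66.1 q [ 0.9  0.4 -0.6  1.7  0.3  1.1  1.4]
time: 13.48
tcp_pos: [546.6, -289.6, 108.5]
orientation: [0.199, 0.98, -0.0, -0.0]
force: [-0.4, -0.3, 0.5]
width: 65.9
finger_force: 0.0
t 13.47 tcp [ 546.6 -289.6  108.5] xdir 157.0 B [ 10.7 -69.7] F [-0.4 -0.3  0.5] w 65.9 q [ 0.9  0.4 -0.6  1.7  0.3  1.1  1.4]
```

View pics/d.png

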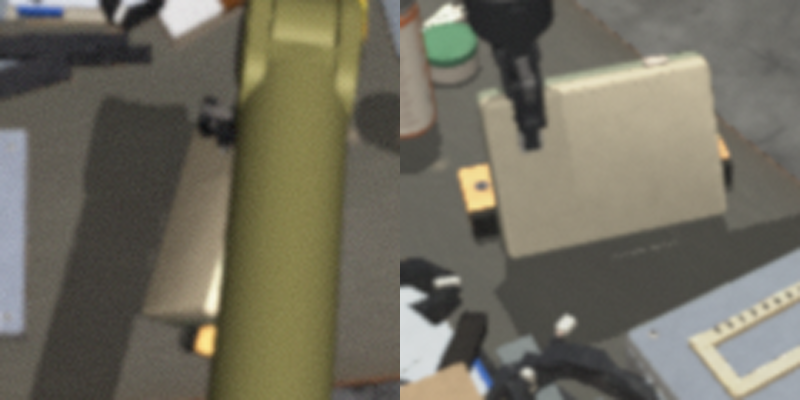

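```bash
python3 -m handwheel '[{"fingers":0.8,"slide":[0,0.01,0],"yaw":0},{"fingers":1,"slide":[0,0.016,0],"yaw":0},{"fingers":1,"slide":[0,0.01,0],"yaw":0},{"fingers":1,"slide":[0,0,0],"yaw":0}]'
python3 -c "from h import *;st()"
python3 -m handwheel '[{"fingers":1,"slide":[-0.018,-0.001,0],"yaw":0.083},{"fingers":1,"slide":[-0.035,-0.003,0],"yaw":0.167},{"fingers":1,"slide":[-0.035,-0.003,0],"yaw":0.167},{"fingers":1,"slide":[-0.035,-0.003,0],"yaw":0.167}]'
python3 -c "from h import *;st()"
```

```text
time: 14.08
tcp_pos: [550.9, -280.1, 108.8]
orientation: [0.199, 0.98, 0.0, 0.0]
force: [-0.3, -0.3, -0.1]
width: 85.5
finger_force: 0.0
t 14.07 tcp [ 550.9 -280.1  108.8] xdir 157.1 B [ 21.1 -69.9] F [-0.3 -0.3 -0.1] w 85.5 q [ 0.9  0.4 -0.6  1.7  0.3  1.1  1.4]
time: 14.58
tcp_pos: [574.1, -300.5, 108.8]
orientation: [0.487, 0.873, -0.0, 0.0]
force: [0.5, 0.3, -0.2]
width: 85.8
finger_force: 0.0
t 14.57 tcp [ 574.1 -300.5  108.8] xdir 121.7 B [ 11.2 -99.2] F [ 0.5  0.3 -0.2] w 85.8 q [ 0.8  0.5 -0.5  1.6  0.2  1.2  0.8]
```

```bash
python3 -m handwheel '[{"fingers":1,"slide":[-0.035,-0.003,0],"yaw":0.167},{"fingers":1,"slide":[-0.035,-0.003,0],"yaw":0.167},{"fingers":1,"slide":[-0.035,-0.003,0],"yaw":0.167},{"fingers":1,"slide":[-0.035,-0.003,0],"yaw":0.167},{"fingers":1,"slide":[-0.035,-0.003,0],"yaw":0.167},{"fingers":1,"slide":[-0.018,-0.001,0],"yaw":0.078},{"fingers":1,"slide":[0,0,0],"yaw":0}]'
python3 -c "
from h import *;st()
cv2.imwrite('pics/e.png',np.hstack([cv2.resize(vision.capture(n)[y:y+140,x:x+140,::-1],(400,400),interpolation=2) for n,x,y in(('top',280,160),('scene',220,150))]))"
```

```text
time: 15.45
tcp_pos: [577.2, -347.4, 108.7]
orientation: [0.833, 0.554, -0.0, 0.0]
force: [-0.1, -0.3, 0.1]
width: 84.8
finger_force: 0.0
t 15.45 tcp [ 577.2 -347.4  108.7] xdir 67.2 B [ -30.7 -120.3] F [-0.1 -0.3  0.1] w 84.8 q [ 0.7  0.5 -0.3  1.5  0.1  1.2  0. ]
```

View pics/e.png

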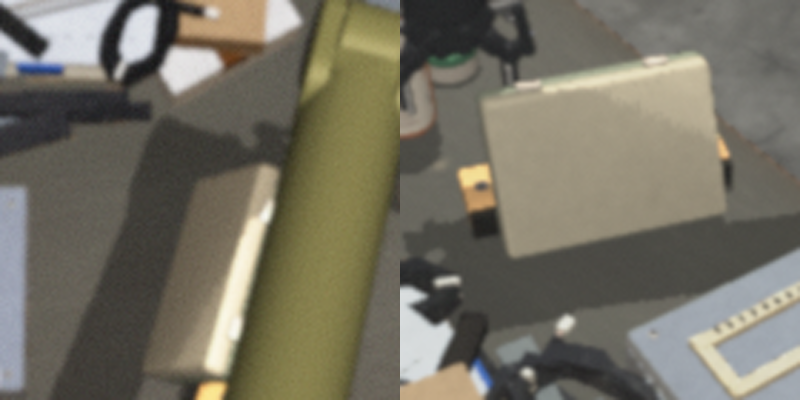

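```bash
python3 -m handwheel '[{"fingers":1,"slide":[-0.007,0,0],"yaw":0.033},{"fingers":1,"slide":[0,-0.06,0],"yaw":0},{"fingers":1,"slide":[0,-0.08,0],"yaw":0},{"fingers":1,"slide":[0,-0.08,0],"yaw":0},{"fingers":1,"slide":[0,-0.08,0],"yaw":0},{"fingers":1,"slide":[0,-0.08,0],"yaw":0},{"fingers":1,"slide":[0,-0.08,0],"yaw":0},{"fingers":1,"slide":[0,0,0],"yaw":0}]'
python3 -c "from h import *;st()"
python3 -m handwheel '[{"fingers":-0.3,"slide":[0,0,0],"yaw":-0.033},{"fingers":-0.3,"slide":[0,0,0.02],"yaw":0},{"fingers":-0.3,"slide":[0,0,0],"yaw":0},{"fingers":-0.3,"slide":[0,0,0],"yaw":0}]'
python3 -c "
from h import *;st()
cv2.imwrite('pics/f.png',cv2.resize(vision.capture('scene')[150:270,220:360,::-1],(700,600),interpolation=2))"
```

```text
time: 16.55
tcp_pos: [471.5, -300.1, 109.0]
orientation: [0.842, 0.539, -0.0, 0.0]
force: [0.2, -0.1, 0.6]
width: 85.1
finger_force: 0.1
t 16.55 tcp [ 471.5 -300.1  109. ] xdir 65.2 B [-28.3  -4.5] F [ 0.2 -0.1  0.6] w 85.1 q [ 0.8  0.2 -0.3  1.8  0.1  1.1  0. ]
time: 17.05
tcp_pos: [472.5, -300.2, 103.5]
orientation: [0.833, 0.554, -0.0, -0.0]
force: [-0.4, 0.6, 0.0]
width: 29.9
finger_force: 0.0
t 17.05 tcp [ 472.5 -300.2  103.5] xdir 67.2 B [-28.   -5.5] F [-0.4  0.6  0. ] w 29.9 q [ 0.8  0.2 -0.3  1.8  0.1  1.1  0.1]
```

View pics/f.png

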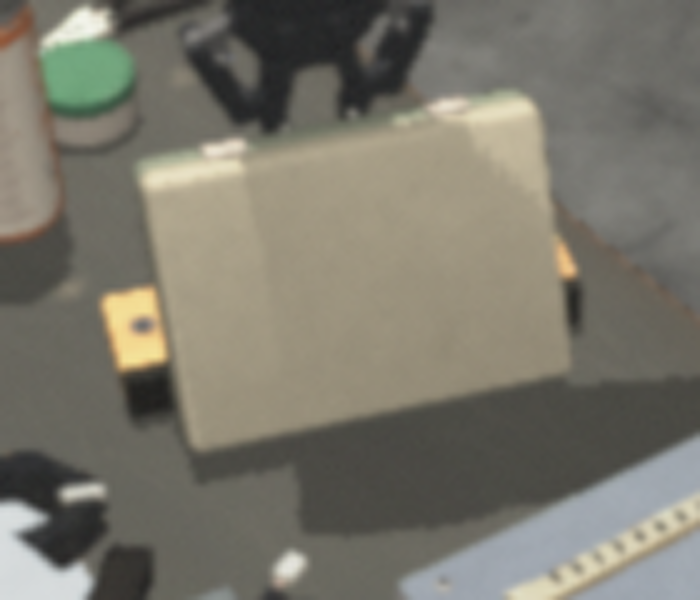

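```bash
cat >> h.py <<'E'
def lid():
    im=vision.capture('scene')[:,:,::-1]
    h=cv2.cvtColor(im,cv2.COLOR_BGR2HSV);m=cv2.inRange(h,(12,18,110),(50,85,255));m[:,:235]=0;m[:,350:]=0;m[270:]=0
    m=cv2.morphologyEx(m,cv2.MORPH_OPEN,np.ones((3,3)))
    c=max(cv2.findContours(m,0,1)[0],key=cv2.contourArea);hu=cv2.convexHull(c)
    q=cv2.approxPolyN(hu,4,ensure_convex=True).reshape(-1,2).astype(float)
    q=q[np.argsort(q[:,0])];L=q[:2][np.argsort(q[:2,1])];R=q[2:][np.argsort(q[2:,1])]
    img=np.array([L[0],R[0],R[1],L[1]]) # far top, near top, near bottom, far bottom
    obj=np.array([[-78,-108,0],[-78,108,0],[78,108,0],[78,-108,0]],float)
    n,rv,tv,e=cv2.solvePnPGeneric(obj,img,np.array(C['scene']['K']),None,flags=cv2.SOLVEPNP_IPPE)
    W=np.linalg.inv(np.array(C['scene']['world_to_cam']))
    print("area",cv2.contourArea(c),"px",img.round().tolist())
    for k in range(n):
        Rw=W[:3,:3]@cv2.Rodrigues(rv[k])[0];t=W[:3,:3]@tv[k].ravel()+W[:3,3]
        nz=Rw[:,2]; nz=nz if nz@(W[:3,3]-t)>0 else -nz
        f=t+Rw@[78,0,0]-44*nz; cc=t-22*nz
        print(" tilt from upright %.1f err %.2f"%(90-np.degrees(np.arccos(nz[2])),e[k][0] if np.ndim(e[k]) else e[k]),"foot",B(f),f[2],"centre",B(cc),cc[2])
E
python3 -m handwheel '[{"fingers":-0.3,"slide":[-0.012,0,0.006],"yaw":0},{"fingers":-0.3,"slide":[-0.016,0,0.006],"yaw":0},{"fingers":-0.3,"slide":[-0.016,0,0.006],"yaw":0},{"fingers":-0.3,"slide":[-0.016,0,0.006],"yaw":0},{"fingers":-0.3,"slide":[-0.016,0,0.006],"yaw":0},{"fingers":-0.3,"slide":[0,0,0],"yaw":0}]'
python3 -c "from h import *;st();lid()"
```

```text
time: 17.85
tcp_pos: [464.6, -318.2, 96.1]
orientation: [0.833, 0.553, -0.0, -0.0]
force: [0.3, -1.1, 0.1]
width: 29.7
finger_force: 0.0
t 17.85 tcp [ 464.6 -318.2   96.1] xdir 67.2 B [-47.6  -5.3] F [ 0.3 -1.1  0.1] w 29.7 q [ 0.8  0.3 -0.3  1.8  0.1  1.1  0.1]
area 4954.0 px [[230.0, 154.0], [328.0, 168.0], [335.0, 224.0], [258.0, 240.0]]
 tilt from upright 49.3 err 5.64 foot [293.1 -68. ] 234.73760848086576 centre [238.4 -55.6] 293.15045862553524
 tilt from upright 20.3 err 7.77 foot [280.7 -27.4] 245.62906518469367 centre [255.9 -45.1] 320.7417329219413
```

```bash
sed -i 's/np.ones((3,3))/np.ones((9,9))/; s/hu=cv2.convexHull(c)/hu=cv2.convexHull(c);print(cv2.approxPolyDP(hu,2,True).reshape(-1,2).tolist())/' h.py
python3 -c "from h import *;lid()"
```

```text
[[249, 163], [325, 168], [329, 174], [333, 223], [258, 238], [248, 193]]
area 4846.0 px [[241.0, 162.0], [329.0, 168.0], [334.0, 224.0], [258.0, 240.0]]
 tilt from upright 44.0 err 3.51 foot [202.6 -47.1] 146.49083740898303 centre [157.  -33.1] 211.98092841500176
 tilt from upright 29.1 err 5.44 foot [206.9 -12.6] 158.70406002496813 centre [173.4 -23.2] 231.73212558786452
```

```bash
sed -i 's/m\[270:\]=0/m[270:]=0;m[:184,:258]=0/; s/np.ones((9,9))/np.ones((7,7))/' h.py
python3 -c "from h import *;lid()"
```

```text
[[325, 168], [329, 173], [333, 223], [258, 239], [248, 184], [258, 174]]
area 4662.0 px [[244.0, 176.0], [329.0, 166.0], [334.0, 224.0], [258.0, 240.0]]
 tilt from upright 39.1 err 1.39 foot [102.8 -18.4] 48.05044070447357 centre [ 69.3 -11.4] 121.54693832809888
 tilt from upright 42.8 err 2.29 foot [120.3   0. ] 56.688449718485664 centre [76.2 -4.4] 124.53118422468957
```

```bash
cat >> h.py <<'E'
def foot():
    im=vision.capture('scene')[:,:,::-1]
    h=cv2.cvtColor(im,cv2.COLOR_BGR2HSV);m=cv2.inRange(h,(12,18,110),(50,85,255));m[:,:235]=0;m[:,350:]=0;m[270:]=0;m[:184,:258]=0
    m=cv2.morphologyEx(m,cv2.MORPH_OPEN,np.ones((7,7)))
    c=max(cv2.findContours(m,0,1)[0],key=cv2.contourArea)[:,0].astype(float)
    fb=c[np.argmax(c@[-.3,1])];nb=c[np.argmax(c@[.7,1])];nt=c[np.argmax(c@[.8,-1])];ft=c[np.argmax(c@[-1,-.35])]
    print("px",fb,nb,nt,ft)
    # solve tilt: lid bottom edge at height z, lid top near at z+156cos
    for th in range(30,92,6):
        t=np.radians(th);zb=44*np.sin(t)
        lb=[B(ray("scene",p,zb)) for p in(fb,nb)];zt=zb+156*np.cos(t);lt=[B(ray("scene",p,zt)) for p in(ft,nt)]
        print(th,"foot x",(lb[0][0]+lb[1][0])/2-44*np.cos(t),"run far/near",(lb[0]-lt[0])[0],(lb[1]-lt[1])[0],"want",156*np.sin(t),"dy",(lb[1]-lt[1])[1])
E
python3 -m handwheel '[{"fingers":-0.3,"slide":[-0.008,0,0.008],"yaw":0},{"fingers":-0.3,"slide":[-0.008,0,0.008],"yaw":0},{"fingers":-0.3,"slide":[-0.008,0,0.008],"yaw":0},{"fingers":-0.3,"slide":[-0.008,0,0.008],"yaw":0},{"fingers":-0.3,"slide":[0,0,0],"yaw":0}]'
python3 -c "from h import *;st();foot()"
```

```text
time: 18.62
tcp_pos: [461.6, -325.3, 88.0]
orientation: [0.833, 0.553, -0.0, -0.0]
force: [-0.6, -0.2, -0.9]
width: 30.1
finger_force: 0.0
t 18.62 tcp [ 461.6 -325.3   88. ] xdir 67.2 B [-55.3  -5.2] F [-0.6 -0.2 -0.9] w 30.1 q [ 0.8  0.3 -0.3  1.8  0.1  1.1  0.1]
px [258. 238.] [332. 224.] [325. 168.] [248. 184.]
30 foot x 44.16498628414098 run far/near 66.1606028020683 76.73319186178435 want 77.99999999999999 dy -2.9464784799887553
36 foot x 50.239449103647615 run far/near 75.50292421190328 86.06839119050353 want 91.69449935762582 dy -5.846598266794075
42 foot x 56.442309905069884 run far/near 86.49113933381676 97.05809964747446 want 104.38437459198188 dy -9.241304943912866
48 foot x 62.7056088474354 run far/near 99.00485898350071 109.58191168709729 want 115.9305927744735 dy -13.093405394602414
54 foot x 68.96072391685219 run far/near 112.90698022980979 123.50261380389078 want 126.2066511224918 dy -17.360695200221187
60 foot x 75.1391227636524 run far/near 128.0451885231629 138.66768787236876 want 135.09996299037243 dy -21.996421040671123
66 foot x 81.17311355715776 run far/near 144.25362648562464 154.91098216754108 want 142.51309139224574 dy -26.94979293355543
72 foot x 86.9965866315406 run far/near 161.3547110790439 172.05453175798186 want 148.36481654204394 dy -32.16654069985731
78 foot x 92.54573879715801 run far/near 179.16107924198414 189.91050832686042 want 152.59102571447366 dy -37.58950855937354
84 foot x 97.75977238164913 run far/near 197.47764067863008 208.28327805828482 want 155.14541567745064 dy -43.15928134140624
90 foot x 102.5815613419552 run far/near 216.10371530889444 226.9715450423274 want 156.0 dy -48.81483544980611
```

```bash
python3 -m handwheel '[{"fingers":-0.3,"slide":[-0.008,0,0.008],"yaw":0},{"fingers":-0.3,"slide":[-0.008,0,0.008],"yaw":0},{"fingers":-0.3,"slide":[-0.008,0,0.008],"yaw":0},{"fingers":-0.3,"slide":[-0.008,0,0.008],"yaw":0},{"fingers":-0.3,"slide":[0,0,0],"yaw":0},{"fingers":-0.3,"slide":[0,0,0],"yaw":0}]'
python3 -c "
from h import *;st();foot()
cv2.imwrite('pics/g.png',np.hstack([cv2.resize(vision.capture(n)[y:y+140,x:x+140,::-1],(400,400),interpolation=2) for n,x,y in(('top',290,180),('scene',220,140))]))" | grep -v "foot x"
```

```text
time: 19.42
tcp_pos: [458.9, -332.5, 80.3]
orientation: [0.833, 0.554, 0.0, 0.0]
force: [-0.5, -0.2, -0.1]
width: 29.9
finger_force: 0.0
t 19.43 tcp [ 458.9 -332.5   80.3] xdir 67.2 B [-63.   -5.5] F [-0.5 -0.2 -0.1] w 29.9 q [ 0.8  0.3 -0.3  1.8  0.1  1.1  0.1]
px [258. 239.] [332. 224.] [326. 169.] [248. 184.]
```

View pics/g.png

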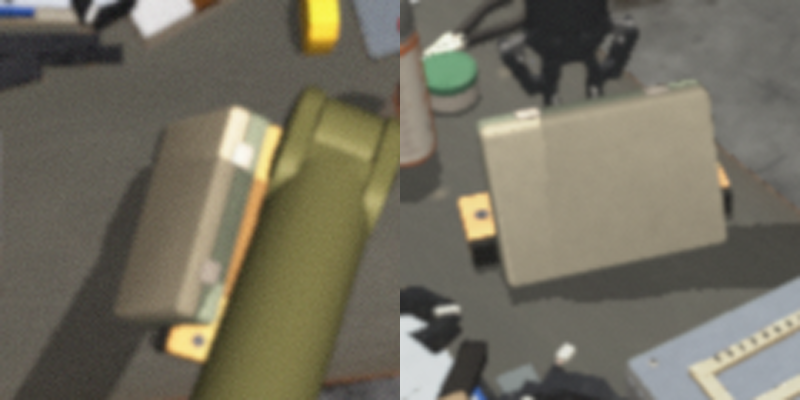

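The last picture shows the case leaning steadily on the stop by itself, because the post backed away without it. Next I work out the tilt from both views.

```bash
python3 - <<'E'
from h import *
T=lambda x,y:(290+(x+.5)*.35-.5,180+(y+.5)*.35-.5);S=lambda x,y:(220+(x-399.5)*.35-.5,140+(y+.5)*.35-.5)
for n,t,s in[("lidtop far",(235,107),(480,126)),("lidtop near",(183,314),(707,90)),("lidbot far",(165,118),(512,285)),("lidbot near",(117,314),(727,240))]:
    X=tri(T(*t),S(*s));print(n,X,B(X))
E
```

```text
lidtop far [ 582.  -292.4  164. ] [  21.8 -103.4]
lidtop near [ 387.  -215.1  151.1] [ 17.2 106.3]
lidbot far [ 611.5 -230.4   29.1] [  90.4 -106.4]
lidbot near [ 412.5 -155.5   17. ] [ 82. 106.]
```

```bash
python3 -m handwheel '[{"fingers":-0.3,"slide":[-0.08,0,-0.08],"yaw":0},{"fingers":-0.3,"slide":[0,0,-0.17],"yaw":0},{"fingers":-0.3,"slide":[0,0,-0.17],"yaw":0},{"fingers":1,"slide":[0,0,-0.17],"yaw":0},{"fingers":1,"slide":[0.125,0.111,0],"yaw":0},{"fingers":1,"slide":[0.125,0.111,0],"yaw":0},{"fingers":1,"slide":[0.125,0.111,0],"yaw":0},{"fingers":1,"slide":[0,0,0],"yaw":-0.167},{"fingers":1,"slide":[0,0,0],"yaw":-0.167},{"fingers":1,"slide":[0,0,0],"yaw":-0.167},{"fingers":1,"slide":[0,0,0],"yaw":-0.167},{"fingers":1,"slide":[0,0,0],"yaw":-0.167},{"fingers":1,"slide":[0,0,0],"yaw":-0.167},{"fingers":1,"slide":[0,0,0],"yaw":-0.167},{"fingers":1,"slide":[0,0,0],"yaw":-0.167},{"fingers":1,"slide":[0,0,0],"yaw":-0.167},{"fingers":1,"slide":[0,0,0],"yaw":0}]'
python3 -c "from h import *;st()"
```

```text
time: 21.7
tcp_pos: [564.1, -296.8, 227.7]
orientation: [0.197, 0.98, 0.0, -0.0]
force: [-0.3, -0.0, -0.2]
width: 85.3
finger_force: 0.0
t 21.7 tcp [ 564.1 -296.8  227.7] xdir 157.3 B [ 10.8 -88.5] F [-0.3 -0.  -0.2] w 85.3 q [ 0.9  0.3 -0.6  1.5  0.2  1.4  1.5]
```

```bash
python3 -m handwheel '[{"fingers":1,"slide":[0,0,0.127],"yaw":0},{"fingers":1,"slide":[0,0,0.127],"yaw":0},{"fingers":1,"slide":[0,0,0.127],"yaw":0},{"fingers":1,"slide":[0,0,0.127],"yaw":0},{"fingers":0.75,"slide":[0,0,0],"yaw":0},{"fingers":0.75,"slide":[0,0,0],"yaw":0}]'
python3 -c "from h import *;st()"
python3 -m handwheel '[{"fingers":0.75,"slide":[0,-0.012,0],"yaw":0},{"fingers":0.75,"slide":[0,-0.012,0],"yaw":0},{"fingers":0.75,"slide":[0,-0.012,0],"yaw":0},{"fingers":0.75,"slide":[0,-0.012,0],"yaw":0},{"fingers":0.75,"slide":[0,0,0],"yaw":0}]'
python3 -c "from h import *;st()"
```

```text
time: 22.45
tcp_pos: [564.9, -297.0, 102.2]
orientation: [0.197, 0.98, -0.0, 0.001]
force: [1.2, -0.1, 0.7]
width: 74.5
finger_force: 0.0
t 22.45 tcp [ 564.9 -297.   102.2] xdir 157.3 B [ 10.9 -89.4] F [ 1.2 -0.1  0.7] w 74.5 q [ 0.9  0.4 -0.6  1.6  0.2  1.1  1.4]
time: 23.08
tcp_pos: [559.0, -308.8, 100.7]
orientation: [0.196, 0.981, -0.0, -0.0]
force: [-0.3, -1.0, 0.7]
width: 74.5
finger_force: 0.7
t 23.07 tcp [ 559.  -308.8  100.7] xdir 157.3 B [ -2.2 -88.5] F [-0.3 -1.   0.7] w 74.5 q [ 0.9  0.4 -0.6  1.6  0.2  1.1  1.5]
```

```bash
python3 -m handwheel '[{"fingers":0.75,"slide":[0,-0.012,0.008],"yaw":0},{"fingers":0.75,"slide":[0,-0.012,0.008],"yaw":0},{"fingers":0.75,"slide":[0,-0.012,0.008],"yaw":0},{"fingers":0.75,"slide":[0,-0.008,0.008],"yaw":0},{"fingers":0.75,"slide":[0,0,0],"yaw":0}]'
python3 -c "
from h import *;st()
im=[vision.capture(n) for n in('top','scene')]
for n,i in zip('ts',im):cv2.imwrite(f'pics/h{n}.png',i[:,:,::-1])
h=cv2.cvtColor(im[1],cv2.COLOR_RGB2HSV);
foot()" | grep -v "foot x"
```

```text
time: 23.7
tcp_pos: [555.1, -318.2, 92.5]
orientation: [0.196, 0.981, 0.0, -0.0]
force: [0.5, 0.5, -0.4]
width: 74.2
finger_force: 0.0
t 23.7 tcp [ 555.1 -318.2   92.5] xdir 157.4 B [-12.4 -88.6] F [ 0.5  0.5 -0.4] w 74.2 q [ 0.9  0.5 -0.6  1.6  0.2  1.1  1.5]
px [258. 232.] [332. 216.] [318. 174.] [250. 203.]
```

```bash
python3 - <<'E'
from h import *
def pj(n,X): v=P[n]@np.r_[X,1];return v[:2]/v[2]
for th in(27,35,40,45,50,55):
  for slip in(0,1):
    t=np.radians(th);s=30/np.cos(t) if slip else 34
    n=np.array([np.cos(t),np.sin(t)]);u=np.array([-np.sin(t),np.cos(t)]);e=np.array([35,30.])
    lb=e-s*u+44*n;lt=lb+156*u
    f=lambda p,y:pj("scene",[*(bo+p[0]*xb+y*yb),p[1]])
    print(th,slip,"fb",f(lb,-106),"nb",f(lb,106),"nt",f(lt,106),"ft",f(lt,-106),"corner",lt-44*n,"foot",e-s*u)
E
```

```text
27 0 fb [259.  241.5] nb [335.1 225. ] nt [327.8 169.5] ft [248.2 185.1] corner [-20.4 138.7] foot [50.4 -0.3]
27 1 fb [258.9 241.4] nb [335.1 224.8] nt [327.8 169.4] ft [248.2 185. ] corner [-20.5 139. ] foot [50.3  0. ]
35 0 fb [258.8 239.8] nb [335.3 223.2] nt [325.9 166.3] ft [247.1 181.7] corner [-35.  129.9] foot [54.5  2.1]
35 1 fb [258.9 240.7] nb [335.4 224.1] nt [326.  167.3] ft [247.3 182.7] corner [-33.5 127.8] foot [56.  0.]
40 0 fb [258.6 238.5] nb [335.3 222. ] nt [324.7 164.9] ft [246.4 180.1] corner [-43.4 123.5] foot [56.9  4. ]
40 1 fb [259.  240.4] nb [335.7 223.8] nt [325.1 166.8] ft [246.8 182.1] corner [-40.1 119.5] foot [60.2 -0. ]
45 0 fb [258.4 237.2] nb [335.3 220.6] nt [323.6 163.7] ft [245.9 178.8] corner [-51.3 116.3] foot [59.  6.]
45 1 fb [259.1 240.3] nb [335.9 223.7] nt [324.2 166.8] ft [246.5 182. ] corner [-45.3 110.3] foot [65.  0.]
50 0 fb [258.1 235.7] nb [335.2 219.2] nt [322.5 163. ] ft [245.4 178. ] corner [-58.5 108.4] foot [61.   8.1]
50 1 fb [259.2 240.4] nb [336.3 223.7] nt [323.6 167.5] ft [246.4 182.6] corner [-48.8 100.3] foot [70.8  0. ]
55 0 fb [257.9 234.2] nb [335.1 217.6] nt [321.5 162.6] ft [245.  177.4] corner [-64.9 100. ] foot [62.9 10.5]
55 1 fb [259.4 240.9] nb [336.7 224.2] nt [323.1 169. ] ft [246.5 184. ] corner [-49.9  89.5] foot [77.8  0. ]
```

```bash
cat >> h.py <<'E'
def poly(n,im,lo,hi,box,k=5,eps=2):
    x0,y0,x1,y1=box;h=cv2.cvtColor(im,cv2.COLOR_RGB2HSV)[y0:y1,x0:x1];m=cv2.morphologyEx(cv2.inRange(h,lo,hi),cv2.MORPH_OPEN,np.ones((k,k)))
    for c in sorted(cv2.findContours(m,0,1)[0],key=cv2.contourArea)[::-1][:2]:
        print(n,cv2.contourArea(c),(cv2.approxPolyDP(c,eps,True)[:,0]+[x0,y0]).tolist())
E
python3 - <<'E'
from h import *
s=cv2.imread("pics/hs.png")[:,:,::-1];t=cv2.imread("pics/ht.png")[:,:,::-1]
h=cv2.cvtColor(s,cv2.COLOR_RGB2HSV)
print("col x=300",[h[y,300].tolist() for y in range(150,236,6)])
print("col x=265",[h[y,265].tolist() for y in range(164,246,6)])
poly("scene",s,(12,18,90),(50,90,255),(236,150,350,270))
poly("top",t,(12,18,90),(50,90,255),(292,200,345,310))
poly("top yellow",t,(15,85,150),(32,255,255),(300,200,410,315),3)
E
```

```text
col x=300 [[23, 18, 116], [25, 14, 112], [30, 15, 116], [19, 40, 103], [25, 29, 107], [23, 37, 233], [23, 35, 236], [24, 33, 237], [23, 33, 236], [23, 30, 240], [21, 49, 178], [22, 47, 179], [28, 38, 122], [33, 28, 81], [30, 24, 73]]
col x=265 [[23, 28, 110], [23, 30, 112], [25, 25, 112], [23, 27, 113], [24, 37, 235], [23, 35, 236], [23, 34, 237], [21, 49, 176], [22, 48, 180], [21, 49, 181], [22, 47, 180], [27, 39, 123], [33, 28, 83], [26, 27, 76]]
scene 5817.5 [[236, 181], [236, 243], [240, 246], [244, 258], [248, 258], [244, 249], [247, 236], [239, 212], [241, 208], [250, 209], [259, 236], [331, 220], [333, 224], [349, 222], [349, 204], [336, 193], [332, 193], [335, 202], [333, 206], [326, 192], [327, 186], [319, 175], [311, 174], [282, 150], [265, 150], [267, 161], [260, 163], [262, 193], [258, 203], [254, 202], [246, 180]]
scene 229.5 [[309, 256], [280, 263], [278, 269], [298, 269], [301, 263], [309, 260]]
top 2058.5 [[344, 200], [334, 200], [332, 204], [325, 204], [325, 207], [319, 207], [316, 213], [309, 207], [292, 213], [292, 309], [298, 307], [318, 244], [321, 213], [325, 208], [344, 211]]
top 403.0 [[342, 240], [331, 288], [344, 293]]
top yellow 82.0 [[350, 295], [349, 303], [361, 305], [356, 296]]
top yellow 16.0 [[378, 204], [383, 200], [378, 200]]
```

```bash
python3 - <<'E'
from h import *
def pj(n,X): v=P[n]@np.r_[X,1];return v[:2]/v[2]
for th,s in((45,40),(60,34),(60,50),(70,34),(70,50),(80,40),(90,20),(90,40),(90,60)):
    t=np.radians(th);n=np.array([np.cos(t),np.sin(t)]);u=np.array([-np.sin(t),np.cos(t)]);e=np.array([35,30.])
    ft=e-s*u;lb=ft+44*n;lt=lb+156*u
    f=lambda c,p,y:pj(c,[*(bo+p[0]*xb+y*yb),p[1]]).round(0)
    print(th,s,"SC foot",f("scene",ft,-106),f("scene",ft,106),"lb",f("scene",lb,-106),f("scene",lb,106),"lt n,f",f("scene",lt,106),f("scene",lt,-106),"TOP lb",f("top",lb,-106),f("top",lb,106),"lt",f("top",lt,-106),f("top",lt,106))
s=cv2.imread("pics/hs.png");h=cv2.cvtColor(s,cv2.COLOR_BGR2HSV);t=cv2.cvtColor(cv2.imread("pics/ht.png"),cv2.COLOR_BGR2HSV)
for x in(270,285,315,325):print("x",x,[(y,*h[y,x].tolist()) for y in range(160,240,4)])
for y in(235,270):print("top y",y,[(x,*t[y,x].tolist()) for x in range(300,360,4)])
E
```

```text
45 40 SC foot [258. 239.] [332. 223.] lb [259. 239.] [336. 223.] lt n,f [324. 166.] [246. 181.] TOP lb [346. 221.] [327. 288.] lt [385. 221.] [366. 293.]
60 34 SC foot [257. 236.] [332. 220.] lb [258. 233.] [335. 216.] lt n,f [321. 163.] [245. 177.] TOP lb [349. 220.] [329. 287.] lt [396. 225.] [377. 297.]
60 50 SC foot [259. 242.] [334. 226.] lb [259. 238.] [336. 222.] lt n,f [322. 168.] [246. 183.] TOP lb [344. 219.] [325. 286.] lt [391. 225.] [372. 296.]
70 34 SC foot [257. 236.] [333. 220.] lb [257. 229.] [335. 213.] lt n,f [319. 164.] [244. 178.] TOP lb [350. 219.] [331. 287.] lt [401. 228.] [382. 299.]
70 50 SC foot [259. 241.] [334. 225.] lb [258. 235.] [336. 218.] lt n,f [321. 168.] [245. 183.] TOP lb [345. 219.] [326. 286.] lt [395. 227.] [376. 298.]
80 40 SC foot [258. 237.] [333. 220.] lb [257. 227.] [335. 211.] lt n,f [318. 168.] [245. 182.] TOP lb [350. 219.] [331. 287.] lt [402. 230.] [383. 301.]
90 20 SC foot [256. 230.] [331. 214.] lb [254. 218.] [332. 202.] lt n,f [316. 166.] [243. 181.] TOP lb [359. 221.] [340. 289.] lt [411. 235.] [393. 304.]
90 40 SC foot [257. 23
[... 1803 characters left out ...]
2), (220, 38, 32, 96), (224, 26, 24, 75), (228, 26, 24, 75), (232, 21, 23, 77), (236, 30, 23, 77)]
top y 235 [(300, 20, 40, 96), (304, 14, 39, 98), (308, 18, 35, 95), (312, 21, 38, 95), (316, 27, 27, 95), (320, 16, 40, 71), (324, 21, 29, 61), (328, 30, 29, 61), (332, 27, 36, 63), (336, 21, 29, 61), (340, 17, 29, 62), (344, 22, 60, 114), (348, 19, 58, 192), (352, 19, 59, 189), (356, 20, 60, 183)]
top y 270 [(300, 18, 31, 99), (304, 19, 36, 98), (308, 25, 32, 97), (312, 23, 32, 64), (316, 20, 35, 65), (320, 21, 39, 65), (324, 13, 35, 65), (328, 26, 31, 66), (332, 15, 30, 68), (336, 19, 62, 161), (340, 20, 55, 189), (344, 18, 59, 190), (348, 22, 39, 243), (352, 22, 32, 247), (356, 23, 34, 246)]
```

The shading and edge positions say the case is already nearly flat, so the outer finger seems to have lost the corner. I'll lift clear and measure where it really lies.

```bash
python3 -m handwheel '[{"fingers":0.75,"slide":[0,0,-0.1],"yaw":0},{"fingers":1,"slide":[0,0,-0.2],"yaw":0},{"fingers":1,"slide":[0,0,-0.2],"yaw":0},{"fingers":1,"slide":[-0.2,0,0],"yaw":0},{"fingers":1,"slide":[-0.2,0,0],"yaw":0},{"fingers":1,"slide":[-0.2,0,0],"yaw":0},{"fingers":1,"slide":[-0.1,0,0],"yaw":0},{"fingers":1,"slide":[0,0,0],"yaw":0}]'
python3 - <<'E'
from h import *
st();s=vision.capture("scene");t=vision.capture("top")
cv2.imwrite("pics/is.png",s[:,:,::-1]);cv2.imwrite("pics/it.png",t[:,:,::-1])
poly("scene lid",s,(15,25,125),(35,62,255),(236,150,350,270))
poly("scene case",s,(15,25,100),(45,62,255),(236,150,350,270))
poly("top lid",t,(12,25,150),(40,70,255),(300,190,430,320))
poly("top yellow",t,(15,85,150),(32,255,255),(300,190,430,320),3)
E
```

```text
time: 24.85
tcp_pos: [718.1, -384.4, 215.7]
orientation: [0.195, 0.981, 0.001, -0.001]
force: [-0.7, 0.2, 0.3]
width: 85.2
finger_force: 0.0
t 24.85 tcp [ 718.1 -384.4  215.7] xdir 157.5 B [ -10.  -264.4] F [-0.7  0.2  0.3] w 85.2 q [ 0.7  0.8 -0.5  0.9  0.3  1.6  1.5]
scene lid 3298.5 [[319, 176], [311, 174], [245, 189], [257, 228], [263, 230], [332, 213], [333, 206]]
scene lid 119.0 [[349, 256], [324, 269], [333, 269], [349, 260]]
scene case 4780.0 [[247, 158], [247, 164], [255, 173], [256, 179], [263, 181], [245, 187], [242, 191], [259, 234], [333, 217], [333, 206], [326, 194], [326, 186], [317, 174], [310, 174], [282, 150], [263, 151], [263, 155], [274, 156], [276, 169], [280, 169], [282, 173], [288, 172], [288, 176], [280, 178], [279, 181], [275, 178], [278, 172], [274, 172], [273, 175], [272, 169], [266, 170], [262, 160], [254, 161], [253, 158]]
scene case 238.5 [[334, 196], [338, 214], [345, 215], [337, 219], [337, 223], [342, 223], [346, 219], [349, 221], [349, 205], [338, 196]]
top lid 2332.0 [[349, 221], [332, 287], [358, 294], [370, 280], [370, 260], [376, 255], [380, 228], [359, 221]]
top yellow 617.5 [[414, 190], [406, 190], [396, 248], [398, 257], [405, 257]]
top yellow 301.0 [[401, 268], [395, 268], [383, 319], [392, 319], [393, 286]]
```

```bash
python3 - <<'E'
from h import *
for t,s in(((349,221),(257.5,230)),((331.5,288),(333.5,213))):
    X=tri(t,s);print(X,B(X))
img=np.array([[243.5,189],[318.5,174.5],[333.5,213],[258,230.]]);obj=np.array([[-78,-108,0],[-78,108,0],[78,108,0],[78,-108,0]],float)
n,rv,tv,e=cv2.solvePnPGeneric(obj,img,np.array(C['scene']['K']),None,flags=cv2.SOLVEPNP_IPPE)
W=np.linalg.inv(np.array(C['scene']['world_to_cam']))
for k in range(n):
    R=W[:3,:3]@cv2.Rodrigues(rv[k])[0];t=W[:3,:3]@tv[k].ravel()+W[:3,3];z=R[:,2]*np.sign(R[2,2]);print("tilt",90-np.degrees(np.arccos(z[2])),"lidcentre",B(t),t[2],e[k])
for z in(60,74):
    print(z,[B(ray("scene",p,z)).round(0).tolist() for p in img])
E
```

```text
[ 605.7 -234.9   56.7] [  84.  -102.8]
[ 411.9 -158.1   55.5] [ 79.3 105.5]
tilt 85.86256664150636 lidcentre [-8.5  1.4] 49.665307412039056 [0.7]
tilt 0.4462361564713575 lidcentre [-4.  -0.9] 48.15669592935967 [1.3]
60 [[-82.0, -111.0], [-80.0, 109.0], [83.0, 103.0], [86.0, -104.0]]
74 [[-66.0, -112.0], [-64.0, 104.0], [96.0, 98.0], [100.0, -105.0]]
```

```bash
python3 -m handwheel '[{"fingers":1,"slide":[0,0,-0.2],"yaw":0},{"fingers":1,"slide":[0,0,-0.1],"yaw":0},{"fingers":1,"slide":[0.14,-0.152,0],"yaw":0},{"fingers":1,"slide":[0.14,-0.152,0],"yaw":0},{"fingers":1,"slide":[0.14,-0.152,0],"yaw":0},{"fingers":1,"slide":[0.14,-0.152,0],"yaw":0},{"fingers":1,"slide":[0.14,-0.152,0],"yaw":0},{"fingers":1,"slide":[0.14,-0.152,0],"yaw":0},{"fingers":1,"slide":[0.14,-0.152,0],"yaw":0},{"fingers":1,"slide":[0.14,-0.152,0],"yaw":0},{"fingers":1,"slide":[0.14,-0.152,0],"yaw":0},{"fingers":1,"slide":[0.14,-0.152,0],"yaw":0},{"fingers":1,"slide":[0,0,0],"yaw":0}]'
python3 - <<'E'
from h import *
st();s=vision.capture("scene");t=vision.capture("top")
cv2.imwrite("pics/js.png",s[:,:,::-1]);cv2.imwrite("pics/jt.png",t[:,:,::-1])
poly("scene lid",s,(15,25,125),(35,62,255),(236,150,350,270))
poly("top lid",t,(12,20,130),(40,70,255),(300,190,430,320))
poly("top yellow",t,(15,85,150),(32,255,255),(300,190,430,320),3)
h=cv2.cvtColor(t,cv2.COLOR_RGB2HSV)
print([(x,*h[257,x].tolist()) for x in range(328,412,4)])
E
```

```text
time: 26.58
tcp_pos: [240.0, -603.7, 293.4]
orientation: [0.201, 0.98, -0.002, -0.002]
force: [-0.0, 0.8, -0.6]
width: 85.6
finger_force: 0.0
t 26.57 tcp [ 240.  -603.7  293.4] xdir 156.8 B [-397.9   90.6] F [-0.   0.8 -0.6] w 85.6 q [ 1.5  0.3 -0.4  1.3  0.1  1.5  2.2]
scene lid 3267.0 [[319, 176], [312, 174], [245, 189], [257, 228], [268, 228], [331, 213], [333, 206]]
scene lid 116.5 [[349, 255], [324, 269], [333, 269], [349, 260]]
top lid 3878.5 [[349, 219], [331, 288], [381, 301], [388, 287], [392, 260], [397, 249], [398, 231]]
top yellow 136.5 [[350, 295], [350, 303], [367, 307], [367, 299], [358, 301], [356, 296]]
top yellow 70.0 [[370, 222], [389, 228], [385, 223], [374, 220]]
[(328, 21, 42, 98), (332, 19, 41, 87), (336, 19, 31, 65), (340, 22, 41, 240), (344, 22, 36, 244), (348, 22, 37, 244), (352, 22, 35, 245), (356, 23, 34, 244), (360, 23, 35, 245), (364, 23, 35, 246), (368, 23, 33, 246), (372, 21, 35, 246), (376, 22, 34, 246), (380, 23, 32, 246), (384, 23, 31, 246), (388, 22, 32, 247), (392, 21, 52, 219), (396, 18, 32, 104), (400, 18, 35, 110), (404, 17, 39, 104), (408, 19, 39, 110)]
```

```bash
python3 - <<'E'
from h import *
for n,t,s in(("lb far",(348.5,219),(257.5,230.5)),("lb near",(331,288.5),(333.5,213.5)),("lt near",(381.5,302),(318.5,174)),("lt far",(399,230.5),(243.5,189))):
    X=tri(t,s);print(n,X,B(X),"top z74",B(ray("top",t,74)))
from pickle import dumps
h=cv2.imread("pics/jt.png")
E
```

```text
lb far [ 609.6 -232.6   60. ] [  87.6 -105.5] top z74 [  87.2 -101.6]
lb near [ 411.5 -157.2   53.8] [ 80.  106.3] top z74 [ 80.3 111.1]
lt near [ 352.8 -294.4   70.8] [-69.2 107. ] top z74 [-68.5 108.6]
lt far [ 554.8 -375.2   73.5] [ -65.1 -110.5] top z74 [ -64.5 -108.7]
```

```bash
python3 -c "
from station import workorder
print(workorder.job_done())"
```

```text
the job is handed in; nothing more can be done
None
```

I handed the job in with the case flat on the board, lid up, about 8 mm off the board's middle line and 2° off parallel, but it wasn't hand-lowered all the way: it slipped past the finger at about 40–45° and dropped the rest, possibly faster than the 6 rad/s limit, which I couldn't measure.

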